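# Weigh out a lot of brass gourds

## Task

The brass gourd ornaments are sold by weight: take them from the sloping wooden rack and stand them upright on the pan of the spring scale, one at a time, until the pan's red pointer comes to rest within the green band. Set each down gently rather than dropping it, never press the pan down to its stop, and leave the unneeded gourds in the rack and the spool, jar and brush where they are.

Things in the scene. Friction and masses are not known exactly. Their poses are not given: they have to be found in the camera images.
- gourd1_mid (a point): Centre (half-way up) of gourd 1, at the start in the rack's lower row, on its -y side: brass gourd ornament with red waist ring, 70 mm tall, about 160 g (each differs a little). Its lower bulb is a plain 38 mm cylinder 3 to 40 mm above its flat foot, gripped across at this point; above are a 20 mm waist, a 26 mm upper bulb and a stem. z = its axis, foot to stem; foot 35 mm below this point along z.
- gourd2_mid (a point): Centre (half-way up) of gourd 2, at the start in the lower row, +y side: brass gourd ornament with red waist ring, 70 mm tall, about 160 g (each differs a little). Its lower bulb is a plain 38 mm cylinder 3 to 40 mm above its flat foot, gripped across at this point; above are a 20 mm waist, a 26 mm upper bulb and a stem. z = its axis, foot to stem; foot 35 mm below this point along z.
- gourd3_mid (a point): Centre (half-way up) of gourd 3, at the start in the upper row, -y side: brass gourd ornament with red waist ring, 70 mm tall, about 160 g (each differs a little). Its lower bulb is a plain 38 mm cylinder 3 to 40 mm above its flat foot, gripped across at this point; above are a 20 mm waist, a 26 mm upper bulb and a stem. z = its axis, foot to stem; foot 35 mm below this point along z.
- gourd4_mid (a point): Centre (half-way up) of gourd 4, at the start in the upper row, +y side: brass gourd ornament with red waist ring, 70 mm tall, about 160 g (each differs a little). Its lower bulb is a plain 38 mm cylinder 3 to 40 mm above its flat foot, gripped across at this point; above are a 20 mm waist, a 26 mm upper bulb and a stem. z = its axis, foot to stem; foot 35 mm below this point along z.
- rack: Fixed wooden rack, 170 by 220 mm, on the robot's left or right; origin on the table under its centre. Its board rises at 25 degrees along the rack's +x, 100 mm above the table over the origin. Gourds stand square on the slope, so lean 25 degrees to the rack's -x (towards the robot), each row behind a 10 mm high ledge. Rows 80 mm apart up the slope, neighbours 84 to 116 mm apart along y.
- pan_top (a point): Centre of the upper surface of the scale's pan, a level aluminium tray 160 mm (x) by 130 mm (y) with a 4 mm rim; axes are the scale's. Empty, the surface is 100 mm above the table. Nothing stands above it; two guide posts just beyond its far (+x) side end 10 mm above the empty pan. Room for three gourds in a row along x, 50 mm apart.
- pan (a joint): How far the pan has sunk, m: 0 empty, 0.055 at its stop. Spring 130 N/m (about 12 mm per gourd, 11 to 14), damped, at rest about 1 s after a load.
- pointer (a point): Red pointer bar, 40 mm wide, 3 mm tall, fixed to the pan and moving with it, in front of the two white guide posts on the scale's far (+x) side; this point is at its mid-height, 4 mm below the pan's surface.
- band_mid (a point): Centre of the green band clamped on the guide posts, 18 mm tall (9 mm above and below this point; z is up), behind the pointer's path. Its height varies: upper edge 17 to 30 mm below the empty pan's pointer, so two or three gourds are needed. One gourd sinks the pan by less than the band's height: if the pointer is at or above the upper edge, one more cannot overshoot.
- spool: Bystander: yellow spool with red top, 44 mm across, 74 mm tall, standing loose on the table between rack and scale; origin at its foot.
- jar: Bystander: green jar with black lid, 60 mm across, 75 mm tall, loose on the table beyond the work; origin at its foot.
- brush: Bystander: brush with orange handle, 170 mm long, lying loose on the table beyond the work; origin under its middle.

How it is judged:
By the outcome, as a careful person would: the job done as asked, in the order asked, and still so for the second after the job is handed in, with the robot touching nothing.
It also fails if it takes over 69 s, if anything falls off the work surface, if the arm or the gripper's body presses on something with over 40 N, if the wrist force passes 120 N, or if a joint passes its speed limit or range.

## Robot

A 6-joint arm with a two-finger parallel gripper is mounted at the origin on the work surface. World frame = base frame: x ahead of the robot, y to its left, z up, the work surface at z = 0. Lengths are in m, angles in rad, forces in N, time in s.
With the tool pointing down it reaches from about 0.35 to 0.775 m from the base axis. Payload 7.3 kg.
Tool frame: the origin (TCP) lies at the very end of the fingers, on their centre line; the grasp point (between the pads) lies grip_point_offset behind it (grip_point_offset is the distance from the TCP to the grasp point, in m); z points along the fingers, y is the direction in which the jaws open and shut (so a half turn about z gives the same grasp; the last joint's range is limited). The gripper opens to 92 mm and grips with 3 to 60 N. Pads are 19 mm wide; open, the fingers measure 130 mm over their backs; the gripper's body (75 mm by 190 mm) begins 47 mm behind the grasp point.
Start: joints at [-0.146, 0.342, 1.524, -0, 1.275, -0.146], TCP at [0.525, 0, 0.227] pointing down, gripper open.
Joint ranges: [-2.53, 2.53], [-0.77, 2.02], [0.04, 2.7], [-1, 4.14], [0.28, 2.66], [-3.11, 3.11]. Speed limits (rad/s): [2.57, 2.57, 3.14, 3.14, 3.14, 3.14].

## Interface

Orientations are given as [roll, pitch, yaw] about the fixed x, y, z axes, in that order (R = Rz(yaw) Ry(pitch) Rx(roll)).
In Python, from cell import * gives the robot as it stands.
- The arm moves only by the shell command python3 -m inch 'ROWS' [OPENING] [FORCE]. ROWS is JSON, a list that holds one entry, the list of rows, each a list of 4 numbers: the shift along the tool's x, y, z in mm, then the turn about the tool's z in rad. In form: [[[x, y, z, roll], ...]]. A call has 1 to 10 rows; each row shifts and turns the commanded pose from where the row before left it, along the tool's axes as they then stand; what a row does not reach is not made up. A row lasts 1/8 s, in which the tool goes at most 62.5 mm and 10.7 degrees, less where a joint would pass 70% of its speed; a pose out of reach is approached as far as the arm can. A call with a gripper value outside its range is refused whole. OPENING is the closure, from -1 (fully open) to 1 (shut), set as the call begins (- or left out, the last holds). The fingers move at their own pace and stop on an object; FORCE is the grip in N (left out, the last holds). Time passes only in rows, so rows that do not move let the fingers close. It gives the time, the measured TCP pose, the force and the opening at its end, in the units of the state.
- observe(): the state, without advancing time (a new reading comes with each control period).
- read_camera(name): name is "scene" or "side" or "wrist"; returns a dict with "img" (384x512x3 uint8, blue, green, red), "fx", "fy", "cx", "cy" (pixels), "k1" (the pictures are not rectified: a ray, as slopes to the right and down, at radius r is drawn at 1 + k1 r^2 times it, then the intrinsics apply), "eye" and "rotation" of the camera in the world; the wrist camera has in their place "T_tool_cam" (4x4, takes a point from camera to tool coordinates, whose origin is the TCP and whose axes are the flange's). Camera axes: x right, y down, z forward; pixel columns grow to the right and rows downward; lengths in m; the calibration is good to about 2 mm. A picture is of the moment at which its call begins: read the wrist's pose just before it. There is no depth.
- hand_in(): hands the job in, once; it reports no verdict.
Trained networks look in the newest picture that a camera, given by its name, has taken for a name from the list of things; names that differ only in an ending like _2 or _b are one class to them, and where a whole thing is asked for, a point or a joint stands for the part that bears it (a point fixed in the world has none). Each returns a list of dicts, best first, with "conf" (0 to 1); they miss things now and then, are a little off and sometimes report something else, mostly with a low value. They report only what shows in the picture. A call takes as long as a camera call.
- boxes_of(camera, label): "at" ([row, column] in pixels, amid what is visible of it).
- place_of(camera, label): "at" ([row, column] in pixels: a listed point, or the origin of a listed thing).
The state is a dict: "time": time; "qpos": joint angles; "qvel": joint speeds; "joint_efforts": joint torques, N m; "tool_pos": TCP position; "tool_rot": TCP orientation; "contact_force": force on the tool from outside, world axes, zero at the start; "torque": the same for the moment, N m; "opening": finger opening in m.
Only numpy, scipy, OpenCV 4.12 (cv2) and the standard library are available. Lean on these libraries where they do the work, as an engineer would, in place of code of your own. Each camera call takes 0.05 s, during which the arm holds its last target. There are 200 camera calls.

## Working session

There is one attempt and no reset: what is moved stays moved. The work goes in short steps, Python scripts to look and compute and a shell command to move; the robot and the scene stay as the last step left them, time stands still between calls to the robot, and variables do not carry over. Pictures are saved under pics/ and viewed, about 8 in all and at most 12, crops included, and the job is handed in when it is done.

```bash
ls; mkdir -p pics; cat > h.py <<'E'
from cell import *
import numpy as np, cv2
from scipy.spatial.transform import Rotation as Rn
def T_tool(s):
    T=np.eye(4); r=np.array(s["tool_rot"])
    T[:3,:3]=r if r.shape==(3,3) else Rn.from_euler('xyz',r).as_matrix()
    T[:3,3]=s["tool_pos"]; return T
def cam(name):
    s=observe(); c=read_camera(name)
    if name=="wrist":
        T=T_tool(s)@np.array(c["T_tool_cam"]); c["eye"]=T[:3,3]; c["rotation"]=T[:3,:3]
    c["eye"]=np.array(c["eye"]); c["rotation"]=np.array(c["rotation"]); return c
def ray(c,at):
    K=np.array([[c["fx"],0,c["cx"]],[0,c["fy"],c["cy"]],[0,0,1.]])
    d=np.array([(at[1]-c["cx"])/c["fx"],(at[0]-c["cy"])/c["fy"]]); u=d.copy()
    for _ in range(20): u=d/(1+c["k1"]*(u@u))
    v=c["rotation"]@np.array([u[0],u[1],1]); return v/np.linalg.norm(v)
def proj(c,P):
    p=c["rotation"].T@(np.array(P)-c["eye"]); u=p[:2]/p[2]; u=u*(1+c["k1"]*(u@u))
    return np.array([u[1]*c["fy"]+c["cy"],u[0]*c["fx"]+c["cx"]])
def atz(c,at,z):
    d=ray(c,at); return c["eye"]+d*(z-c["eye"][2])/d[2]
def tri(obs):
    A=np.zeros((3,3));b=np.zeros(3)
    for c,at in obs:
        d=ray(c,at);M=np.eye(3)-np.outer(d,d);A+=M;b+=M@c["eye"]
    P=np.linalg.solve(A,b)
    return P,[np.linalg.norm((np.eye(3)-np.outer(ray(c,a),ray(c,a)))@(P-c["eye"])) for c,a in obs]
E
python3 - <<'E'
from h import *
np.set_printoptions(precision=3,suppress=True)
print(observe())
cs={}
for n in("scene","side"):
    c=cs[n]=cam(n); cv2.imwrite(f"pics/{n}0.png",c["img"]); print(n,c["eye"],c["rotation"][:,2],c["fx"])
    for l in["gourd1_mid","gourd2_mid","gourd3_mid","gourd4_mid","rack","pan_top","pointer","band_mid","spool","jar","brush"]:
        print(l,[(np.round(d["at"]),round(d["conf"],2)) for d in place_of(n,l)][:5])
a=np.hstack([cs["scene"]["img"],cs["side"]["img"]]); 
E
```

```text
pics
{'time': 0.0, 'qpos': array([-0.146,  0.343,  1.525,  0.   ,  1.275, -0.146]), 'qvel': array([-0.001,  0.001, -0.   , -0.   , -0.   ,  0.   ]), 'joint_efforts': array([  0.001, -43.125, -24.422,   0.072,   0.056,  -0.   ]), 'tool_pos': array([0.525, 0.   , 0.226]), 'tool_rot': array([-3.14 , -0.   ,  1.571]), 'contact_force': array([-0.484, -0.368, -1.007]), 'torque': array([ 0.049,  0.04 , -0.031]), 'opening': 0.09161956648265296}Traceback (most recent call last):
  File "<stdin>", line 6, in <module>
IndexError: too many indices for array: array is 1-dimensional, but 2 were indexed
```

View pics/scene0.png

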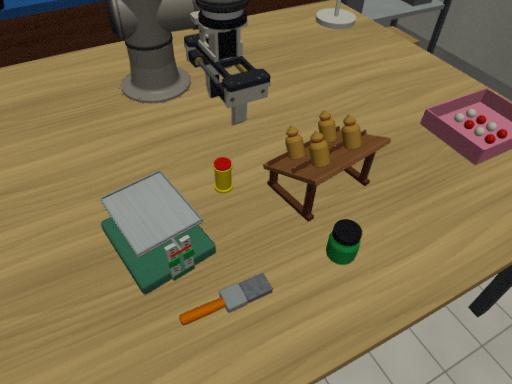

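The scene view shows the robot at top left, with four gourds on the rack near (150,320) and the spool at (175,223). The scale pan is at (210,150) with its pointer and band near (255,180), the jar at (240,343) and the brush at (298,225). The script failed because the camera rotation is given as rpy, so I'll fix that.

```bash
sed -i 's|c\["rotation"\]=np.array(c\["rotation"\]); return c|r=np.array(c["rotation"]); c["rotation"]=r if r.ndim==2 else Rn.from_euler("xyz",r).as_matrix(); return c|' h.py
python3 - <<'E'
from h import *
np.set_printoptions(precision=3,suppress=True)
cs={};D={}
L=["gourd1_mid","gourd2_mid","gourd3_mid","gourd4_mid","rack","pan_top","pointer","band_mid","spool","jar","brush"]
for n in("scene","side"):
    c=cs[n]=cam(n); cv2.imwrite(f"pics/{n}0.png",c["img"]); print(n,c["eye"],c["rotation"][:,2],c["fx"])
    for l in L:
        if l.startswith("gourd") and l!="gourd1_mid" and 0: continue
        D[n,l]=place_of(n,l); print(l,[(np.round(d["at"],1),round(d["conf"],2)) for d in D[n,l]][:5])
for l in L[4:]:
    if D["scene",l] and D["side",l]: print(l,*tri([(cs[n],D[n,l][0]["at"]) for n in cs]))
E
```

```text
scene [ 1.073 -0.245  0.637] [-0.61   0.322 -0.725] 384.5219579658962
gourd1_mid [(array([141.5, 296.2]), 0.8), (array([182.2, 317.8]), 0.44)]
gourd2_mid [(array([123.5, 325.8]), 0.59)]
gourd3_mid [(array([145.2, 317.2]), 0.58)]
gourd4_mid [(array([134. , 348.1]), 0.72)]
rack [(array([182.7, 319.2]), 0.83)]
pan_top [(array([209.3, 150.7]), 0.78)]
pointer [(array([254.4, 181.4]), 0.71)]
band_mid [(array([303.6, 225.5]), 0.74), (array([257.1, 177.3]), 0.43)]
spool [(array([187. , 221.3]), 0.92)]
jar [(array([251.1, 337.2]), 0.67), (array([132.8, 347.7]), 0.37)]
brush []
side [ 0.429 -0.526  0.777] [ 0.232  0.597 -0.767] 401.9305740471844
gourd1_mid [(array([155.3, 194.1]), 0.56)]
gourd2_mid [(array([250.2, 309.3]), 0.46)]
gourd3_mid [(array([135.7, 219.9]), 0.49)]
gourd4_mid [(array([114.3, 204.7]), 0.47)]
rack [(array([167.5, 205.3]), 0.58)]
pan_top [(array([272.9, 257.5]), 0.7)]
pointer [(array([247.2, 306.4]), 0.64)]
band_mid []
spool [(array([237.3, 196.6]), 0.66)]
jar [(array([171.9, 279.6]), 0.92)]
brush [(array([244.3, 325.5]), 0.56)]
rack [ 0.586  0.209 -0.005] [np.float64(0.0017411092768236053), np.float64(0.0017411092768236393)]
pan_top [ 0.579 -0.184  0.095] [np.float64(0.00041322278176894833), np.float64(0.00041322278176888886)]
pointer [ 0.694 -0.165  0.09 ] [np.float64(0.0030316130571581986), np.float64(0.003031613057158335)]
spool [ 0.502 -0.006  0.004] [np.float64(0.0029202863468273353), np.float64(0.002920286346827338)]
jar [ 0.766  0.126 -0.004] [np.float64(0.0008947743257308775), np.float64(0.0008947743257308148)]
```

View pics/side0.png

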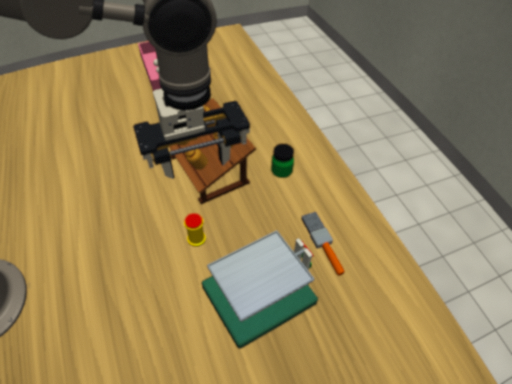

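The side view has the rack at (165,210), partly hidden by the gripper, the spool at (230,195), the pan at (275,260), the pointer near (250,303) and the brush at (243,325). Next I'll work out gourd positions and yaws from the scene rays.

```bash
python3 - <<'E'
from h import *
np.set_printoptions(precision=3,suppress=True)
c=cam("scene")
P={}
for k,at,z in[(1,(141.5,296.2),.115),(2,(123.5,325.8),.115),(3,(145.2,317.2),.149),(4,(134,348.1),.149)]:
    P[k]=atz(c,at,z); print(k,P[k])
for a,b in((1,2),(3,4)): d=P[b]-P[a]; print("rack yaw",np.degrees(np.arctan2(-d[0],d[1])),np.linalg.norm(d))
# pan corners (row,col) read from picture
g=cv2.cvtColor(c["img"],cv2.COLOR_BGR2HSV)
m=((g[...,1]<60)&(g[...,2]>110)).astype(np.uint8); m[:170]=0; m[:,:95]=0; m[245:]=0; m[:,205:]=0
n,lab,st,ce=cv2.connectedComponentsWithStats(m); i=1+st[1:,4].argmax()
q=cv2.approxPolyDP(max(cv2.findContours((lab==i).astype(np.uint8),0,2)[0],key=cv2.contourArea),8,True)[:,0]
print(q,[atz(c,(v,u),.102) for u,v in q], atz(c,(209.3,150.7),.1), atz(c,(254.4,181.4),.096))
s=observe(); w=cam("wrist"); import sys
print(s["time"],w["T_tool_cam"],w["fx"])
try:
  import cell; print(cell.grip_point_offset)
except Exception as e: print(e)
E
```

```text
1 [0.553 0.15  0.115]
2 [0.528 0.245 0.115]
3 [0.615 0.155 0.149]
4 [0.613 0.234 0.149]
rack yaw 14.471369320681715 0.09814526907524024
rack yaw 1.0315207840686196 0.07806036819301859
[[160 170]
 [ 99 198]
 [130 244]
 [155 244]
 [202 218]] [array([ 0.493, -0.136,  0.102]), array([ 0.515, -0.264,  0.102]), array([ 0.645, -0.24 ,  0.102]), array([ 0.664, -0.202,  0.102]), array([ 0.647, -0.109,  0.102])] [ 0.584 -0.185  0.1  ] [ 0.7   -0.169  0.096]
1.3 [[ 0.    -0.957 -0.29   0.078]
 [ 1.     0.     0.     0.001]
 [-0.    -0.29   0.957 -0.157]
 [ 0.     0.     0.     1.   ]] 265.4664971413081
0.0188
```

```bash
python3 -m inch '[[[60,17,-15,0],[60,17,-15,0],[60,17,-15,0],[0,0,-15,0.175],[0,0,-15,0.175],[0,0,0,0.175],[0,0,0,0.175],[0,0,0,0.175],[0,0,0,0.175],[0,0,0,0.175]]]' -0.3; python3 -m inch '[[[0,0,0,0.175],[0,0,0,0]]]'
cat > look.py <<'E'
from h import *
import sys
np.set_printoptions(precision=4,suppress=True)
w=cam("wrist"); cv2.imwrite(f"pics/{sys.argv[1]}.png",w["img"])
T=T_tool(observe()); print(observe()["time"],observe()["tool_pos"],observe()["tool_rot"],observe()["opening"])
Z={"gourd1_mid":.115,"gourd2_mid":.115,"gourd3_mid":.149,"gourd4_mid":.149,"pan_top":.1,"rack":0}
for l in sys.argv[2:]:
    for d in place_of("wrist",l)[:3]:
        print(l,np.round(d["at"],1),round(d["conf"],2),atz(w,d["at"],Z[l]))
E
python3 look.py w1 gourd1_mid gourd2_mid gourd3_mid gourd4_mid
```

```text
time: 2.6
tool_pos: [0.5747, 0.1754, 0.3005]
tool_rot: [-3.142, 0.0, 0.34]
contact_force: [-0.2, -0.6, -0.3]
opening: 0.0595
time: 2.85
tool_pos: [0.5747, 0.1754, 0.3005]
tool_rot: [-3.142, 0.0, 0.172]
contact_force: [0.4, 0.4, 0.5]
opening: 0.0596
2.9 [0.5747 0.1754 0.3005] [3.1416 0.0001 0.1744] 0.0597706524259626
gourd1_mid [191.8 278.2] 0.55 [0.5535 0.1464 0.115 ]
gourd2_mid [197.  204.9] 0.88 [0.5291 0.2432 0.115 ]
gourd3_mid [141.3 283.4] 0.88 [0.6241 0.1564 0.149 ]
gourd4_mid [141.5 204.5] 0.66 [0.6084 0.2458 0.149 ]
```

View pics/w1.png

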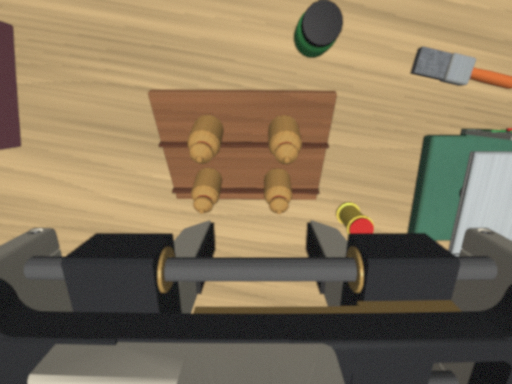

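The wrist view has gourds 3 (141,283), 4 (141,205), 1 (192,278) and 2 (197,205). The rack edges are level in the picture, so its yaw is about 10° and the tool is aligned with it. I'll take gourd 3 first.

```bash
python3 -m inch '[[[45,28,0,0],[0,0,50,0],[0,0,50,0],[0,0,40,0],[0,0,30,0],[0,0,0,0]]]' -0.3; python3 -m inch '[[[0,0,0,0],[0,0,0,0],[0,0,0,0],[0,0,0,0]]]' 1 6; python3 -m inch '[[[0,0,-5,0],[0,0,-15,0],[0,0,-30,0],[0,0,-40,0],[0,0,0,0]]]' 1 6; python3 look.py w2 gourd3_mid
```

```text
time: 3.85
tool_pos: [0.6223, 0.1553, 0.1281]
tool_rot: [-3.141, 0.005, 0.172]
contact_force: [0.7, -0.7, -0.1]
opening: 0.0597
time: 4.35
tool_pos: [0.6245, 0.1555, 0.1321]
tool_rot: [3.141, -0.003, 0.171]
contact_force: [-0.4, -1.2, 5.4]
opening: 0.0379
time: 4.97
tool_pos: [0.6255, 0.1558, 0.2251]
tool_rot: [3.141, -0.008, 0.171]
contact_force: [-0.1, 0.4, -1.0]
opening: 0.0377
5.025 [0.6244 0.1556 0.2225] [ 3.1414 -0.0037  0.1708] 0.037634713884440577
gourd3_mid [253.7 259.4] 0.63 [0.5709 0.1466 0.149 ]
```

View pics/w2.png

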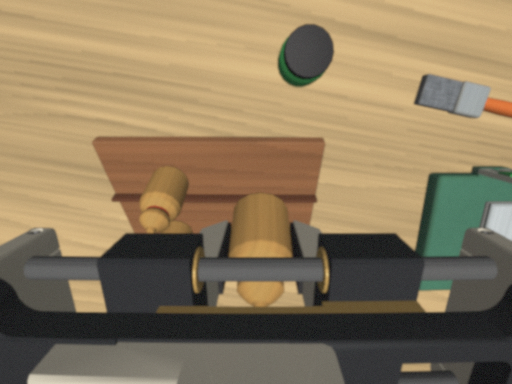

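Gourd 3 is held centred between the pads at (250,260), still leaning, with its foot at (200,262). I'll carry it over the pan.

```bash
python3 -m inch '[[[-5,25,0,0],[-10,50,0,0],[-10,50,0,0],[-10,50,0,0],[-10,50,0,0],[-10,50,0,0],[-7,33,0,0],[-5,20,0,0],[0,0,0,0]]]' 1 6; python3 look.py w3 pan_top; python3 - <<'E'
from h import *
c=cam("scene")
for l in("gourd3_mid","pointer","pan_top"): print(l,[(np.round(d["at"],1),round(d["conf"],2)) for d in place_of("scene",l)][:4])
cv2.imwrite("pics/s3.png",np.hstack([cam("side")["img"][150:384,150:400],c["img"][120:354,50:300]]))
print(c["eye"].round(4).tolist())
E
```

```text
time: 6.2
tool_pos: [0.613, -0.1799, 0.2195]
tool_rot: [-3.14, 0.001, 0.169]
contact_force: [-0.1, 0.4, -1.5]
opening: 0.0374
6.25 [ 0.6133 -0.1786  0.2198] [-3.1402  0.0011  0.1704] 0.03794679377733735
pan_top [ 3.1 42.3] 0.59 [0.7531 0.0476 0.1   ]
gourd3_mid [(array([162.4, 145.5]), 0.67), (array([182.9, 318.4]), 0.48)]
pointer [(array([253.8, 182.5]), 0.95)]
pan_top [(array([210.2, 149.4]), 0.73)]
[1.0726, -0.2448, 0.6375]
```

View pics/s3.png

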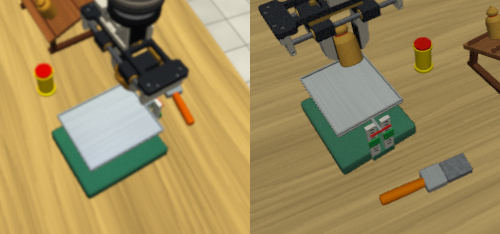

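The gourd hangs, leaning, above the pan's far half; the pan and bystanders are undisturbed. I'll lower it until the edge of its foot touches, then roll it upright on a light grip.

```bash
python3 -m inch '[[[0,0,35,0],[0,0,35,0],[0,0,20,0],[0,0,5,0],[0,0,4,0],[0,0,4,0],[0,0,3,0],[0,0,0,0],[0,0,0,0]]]' 1 6; python3 -m inch '[[[0,0,0,0],[4,0,2,0],[4,0,2,0],[4,0,2,0],[4,0,2,0],[2,0,1,0],[0,0,0,0],[0,0,0,0]]]' 1 3; python3 - <<'E'
from h import *
c=cam("scene");i=c["img"][130:290,60:260]
print([(np.round(d["at"],1),round(d["conf"],2)) for d in place_of("scene","pointer")][:4])
cv2.imwrite("pics/s4.png",cv2.resize(np.hstack([i,cam("side")["img"][180:340,180:380]]),None,fx=2,fy=2,interpolation=2))
E
```

```text
time: 7.68
tool_pos: [0.6138, -0.1792, 0.115]
tool_rot: [3.141, -0.001, 0.171]
contact_force: [1.7, 0.7, -1.2]
opening: 0.0379
time: 8.68
tool_pos: [0.6314, -0.176, 0.1057]
tool_rot: [3.142, -0.0, 0.171]
contact_force: [1.0, 0.3, 0.5]
opening: 0.0378
[(array([258.1, 185.7]), 0.92)]
```

View pics/s4.png

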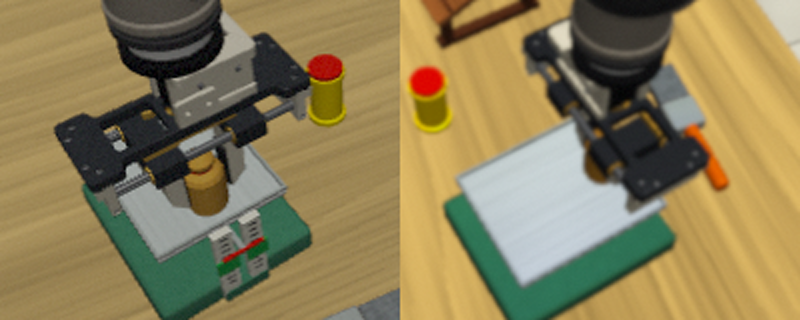

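The gourd looks close to upright on the far part of the pan, and the pointer has come down about 4 px. I'll press a few mm more to seat the foot, then open.

```bash
python3 -m inch '[[[0,0,3,0],[0,0,2,0],[0,0,0,0],[0,0,0,0]]]' 1 3;  python3 -m inch '[[[0,0,0,0],[0,0,0,0]]]' 0.08; python3 -m inch '[[[0,0,0,0],[0,0,-5,0],[0,0,-20,0],[0,0,-50,0],[0,0,-50,0],[0,0,0,0]]]' -0.3; python3 - <<'E'
from h import *
c=cam("scene");i=c["img"][130:290,60:260]
print([(np.round(d["at"],1),round(d["conf"],2)) for d in place_of("scene","pointer")][:4])
print([(np.round(d["at"],1),round(d["conf"],2)) for d in place_of("scene","gourd3_mid")][:4])
j=c["img"][225:285,150:210]
cv2.imwrite("pics/s5.png",np.hstack([cv2.resize(i,(400,320)),cv2.resize(j,(320,320),interpolation=2)]))
E
```

```text
time: 9.32
tool_pos: [0.6314, -0.1761, 0.1007]
tool_rot: [3.142, -0.0, 0.171]
contact_force: [0.5, 1.8, 0.8]
opening: 0.0374
time: 9.57
tool_pos: [0.6311, -0.1762, 0.1005]
tool_rot: [3.142, 0.0, 0.171]
contact_force: [0.2, -0.5, -0.4]
opening: 0.0421
time: 10.32
tool_pos: [0.6333, -0.1769, 0.2313]
tool_rot: [3.136, -0.009, 0.171]
contact_force: [-0.3, -0.1, -0.3]
opening: 0.0595
[(array([258.6, 183.6]), 0.77)]
[(array([218.2, 158.9]), 0.93)]
```

View pics/s5.png

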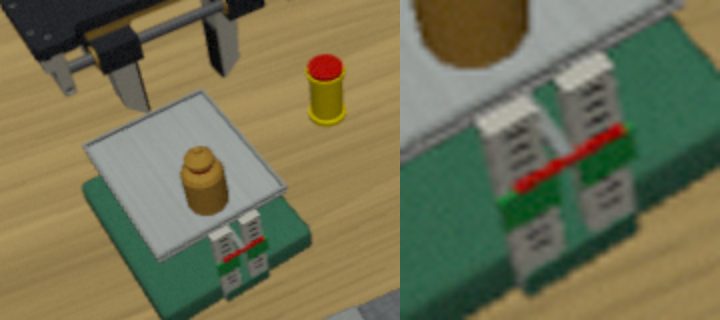

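Gourd 3 stands upright, and the pointer is near the band's upper edge in this downward view, so at least one more is needed. Next is gourd 4.

```bash
python3 -m inch '[[[4,-30,0,0],[5,-50,0,0],[6,-50,0,0],[6,-50,0,0],[6,-50,0,0],[6,-50,0,0],[6,-50,0,0],[5,-50,0,0],[4,-40,0,0],[0,0,0,0]]]' -0.3; python3 look.py w6 gourd4_mid gourd2_mid gourd1_mid
```

```text
time: 11.72
tool_pos: [0.6057, 0.2488, 0.2233]
tool_rot: [-3.141, 0.004, 0.175]
contact_force: [0.3, -0.4, -0.1]
opening: 0.06
11.775 [0.6062 0.2469 0.2236] [3.1409 0.0034 0.1733] 0.05942452247646286
gourd4_mid [200.5 258.6] 0.97 [0.6053 0.2497 0.149 ]
gourd2_mid [249.  248.8] 0.88 [0.535  0.2487 0.115 ]
```

```bash
python3 -m inch '[[[0,0,40,0],[0,0,30,0],[0,0,20,0],[0,0,4,0],[0,0,0,0]]]' -0.3; python3 -m inch '[[[0,0,0,0],[0,0,0,0],[0,0,0,0],[0,0,0,0]]]' 1 6; python3 -m inch '[[[0,0,-5,0],[0,0,-15,0],[0,0,-30,0],[0,0,-40,0],[0,0,0,0]]]' 1 6; python3 -m inch '[[[-7,25,0,0],[-13,50,0,0],[-14,50,0,0],[-14,50,0,0],[-14,50,0,0],[-14,50,0,0],[-14,50,0,0],[-13,50,0,0],[-9,30,0,0],[-4,16,0,0]]]' 1 6;python3 -m inch '[[[0,0,0,0],[0,0,0,0]]]'
```

```text
time: 12.55
tool_pos: [0.6077, 0.2452, 0.1321]
tool_rot: [3.142, -0.001, 0.17]
contact_force: [-0.2, 0.5, -0.8]
opening: 0.0599
time: 13.05
tool_pos: [0.6075, 0.2462, 0.1322]
tool_rot: [-3.141, -0.001, 0.171]
contact_force: [0.1, 1.4, 2.8]
opening: 0.0378
time: 13.68
tool_pos: [0.6089, 0.2465, 0.2264]
tool_rot: [-3.141, -0.008, 0.171]
contact_force: [-0.5, 0.2, -1.9]
opening: 0.0376
time: 14.92
tool_pos: [0.5637, -0.1901, 0.2209]
tool_rot: [-3.141, 0.001, 0.169]
contact_force: [-0.4, 0.6, -1.1]
opening: 0.0376
time: 15.18
tool_pos: [0.5646, -0.1873, 0.2214]
tool_rot: [-3.141, 0.0, 0.172]
contact_force: [0.3, 0.8, -1.3]
opening: 0.0378
```

```bash
python3 -m inch '[[[0,0,35,0],[0,0,35,0],[0,0,25,0],[0,0,12,0],[0,0,4,0],[0,0,4,0],[0,0,3,0],[0,0,0,0],[0,0,0,0]]]' 1 6; python3 -m inch '[[[0,0,0,0],[4,0,2,0],[4,0,2,0],[4,0,2,0],[4,0,2,0],[2,0,1,0],[0,0,3,0],[0,0,2,0],[0,0,0,0],[0,0,0,0]]]' 1 3;  python3 -m inch '[[[0,0,0,0],[0,0,0,0]]]' 0.08; python3 -m inch '[[[0,0,0,0],[0,0,-5,0],[0,0,-20,0],[0,0,-50,0],[0,0,-50,0],[0,0,-10,0],[0,0,0,0]]]' -0.3;python3 - <<'E'
from h import *
c=cam("scene");i=c["img"][130:290,60:260]
print([(np.round(d["at"],1),round(d["conf"],2)) for d in place_of("scene","pointer")][:4])
print([(np.round(d["at"],1),round(d["conf"],2)) for d in place_of("scene","band_mid")][:4])
j=c["img"][225:285,150:210]
cv2.imwrite("pics/s7.png",np.hstack([cv2.resize(i,(400,320)),cv2.resize(j,(320,320),interpolation=2)]))
E
```

```text
time: 16.3
tool_pos: [0.5647, -0.1888, 0.104]
tool_rot: [3.141, -0.001, 0.171]
contact_force: [1.6, -0.3, -0.2]
opening: 0.0379
time: 17.55
tool_pos: [0.5823, -0.1855, 0.0897]
tool_rot: [3.142, -0.001, 0.171]
contact_force: [1.1, 1.3, 1.7]
opening: 0.0376
time: 17.8
tool_pos: [0.582, -0.1857, 0.0895]
tool_rot: [3.142, 0.0, 0.171]
contact_force: [1.1, -0.1, 0.1]
opening: 0.0422
time: 18.68
tool_pos: [0.5822, -0.1856, 0.2251]
tool_rot: [3.141, -0.001, 0.171]
contact_force: [-0.8, 0.3, -0.5]
opening: 0.0596
[(array([264.9, 183.4]), 0.63)]
[(array([258.2, 179.5]), 0.48)]
```

View pics/s7.png

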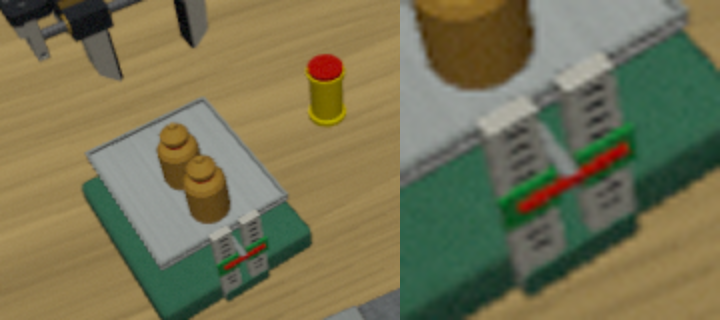

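Both gourds stand upright and the pointer appears inside the band, near (258,182) in the full scene image. The camera looks steeply down, so parallax matters. I'll measure it with a second view from above.

```bash
python3 -m inch '[[[40,0,15,0],[40,0,15,0],[0,0,0,0],[0,0,0,0]]]'; python3 - <<'E'
from h import *
np.set_printoptions(precision=3,suppress=True)
c=cam("scene"); w=cam("wrist")
cv2.imwrite("pics/scene8.png",c["img"]);cv2.imwrite("pics/w8.png",w["img"])
pan=np.array([.582,-.185,0]);ex=np.array([.985,.171,0]);ey=np.array([-.171,.985,0])
import pickle; pickle.dump((c,w),open("cw.pkl","wb"))
p=proj(w,pan+ex*.115+[0,0,.075]); print("expected wrist px",p); r0,c0=p.astype(int)
a=w["img"][max(r0-30,0):r0+30,max(c0-40,0):c0+40]
b=c["img"][225:285,142:222]
cv2.imwrite("pics/z8.png",np.hstack([cv2.resize(x,(400,300),interpolation=cv2.INTER_CUBIC) for x in(a,b)]))
E
```

```text
time: 19.32
tool_pos: [0.6603, -0.1719, 0.1933]
tool_rot: [-3.141, 0.002, 0.171]
contact_force: [-0.0, -0.4, -0.5]
opening: 0.0594
expected wrist px [154.145 258.959]
```

View pics/z8.png

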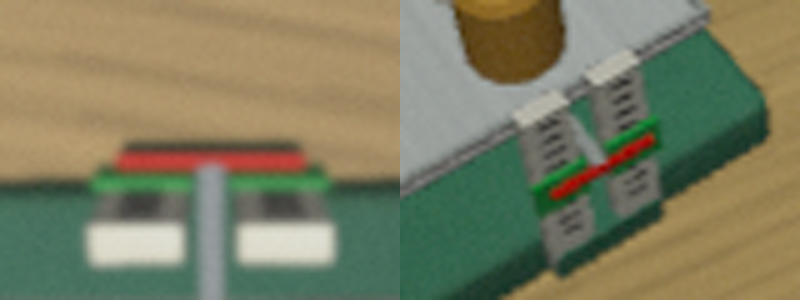

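The wrist view shows white post tops at the bottom, then the green band, with the red pointer in front of it (crop row 160, full row about 156). The scene crop shows green both above and below the pointer. I'll measure the edge profiles and solve for the true heights.

```bash
cat > m.py <<'E'
from h import *
import pickle
np.set_printoptions(precision=4,suppress=True)
c,w=pickle.load(open("cw.pkl","rb"))
pan=np.array([.582,-.185,0]);th=.171;ex=np.array([np.cos(th),np.sin(th),0]);ey=np.array([-np.sin(th),np.cos(th),0])
Z=np.array([0,0,1.])
L=lambda P:((P-pan)@ex,(P-pan)@ey,P[2])
def prof(img,cc,x,ys,zs):  # average colour over ys along points at local x, z
    out=[]
    for z in zs:
        v=[]
        for y in ys:
            r,q=proj(cc,pan+ex*x+ey*y+Z*z)
            v.append(cv2.getRectSubPix(img,(1,1),(float(q),float(r)))[0,0].astype(float))
        out.append(np.mean(v,0))
    return np.array(out)
# pointer ends from red masks, triangulated
def redends(img,win):
    r0,r1,c0,c1=win; I=img[r0:r1,c0:c1].astype(float)
    wt=np.clip(I[...,2]-np.maximum(I[...,1],I[...,0])-40,0,None); rr,cc=np.mgrid[r0:r1,c0:c1]
    return np.array([(wt*rr).sum(),(wt*cc).sum()])/wt.sum(),wt
i0=cv2.imread("pics/scene0.png")
win=(240,275,160,205)
e0,_=redends(i0,win);e1,_=redends(c["img"],win);ew,_=redends(w["img"],(140,170,228,295))
print("red centroid empty",e0,"now",e1,"wrist",ew)
P=atz(c,e0,.096); x0,y0,_=L(P); print("pointer local from empty",x0,y0)
# sink: height at that local x,y matching the current pixel
zz=np.linspace(.04,.1,601); k=[np.linalg.norm(proj(c,pan+ex*x0+ey*y0+Z*z)-e1) for z in zz]; zp=zz[np.argmin(k)]
print("pointer z now",zp,"sink",.096-zp,"resid px",min(k))
T,res=tri([(c,e1),(w,ew)]); print("tri pointer",L(T),res)
for n,img,cc in(("empty",i0,c),("scene",c["img"],c),("wrist",w["img"],w)):
  for nm,ys in(("ends",[-.023,-.022,.022,.023]),("posts",list(np.r_[-.019:-.010:.002])+list(np.r_[.010:.019:.002]))):
    if n=="wrist": xs=np.arange(-.022,.012,.001); pr=np.array([prof(img,cc,x0+x,np.array(ys)+y0,[zp])[0] for x in xs]); ax=xs
    else: ax=np.arange(-.02,.021,.00125)+zp; pr=prof(img,cc,x0,np.array(ys)+y0,ax); ax=ax-zp
    print(n,nm,"mm:G-R,R-G"); print(" ".join(f"{a*1000:.1f}:{v[1]-max(v[2],v[0]):.0f}/{v[2]-v[1]:.0f}" for a,v in zip(ax,pr)))
E
python3 m.py
```

```text
red centroid empty [250.3011 180.1767] now [257.8961 182.0644] wrist [155.6963 259.6343]
pointer local from empty 0.1105920348374947 -0.0015895125450311144
pointer z now 0.0728 sink 0.0232 resid px 0.3532677468974046
tri pointer (np.float64(0.1131675203511057), np.float64(-0.0012122299896638578), np.float64(0.07593590784907)) [np.float64(0.0006892984065303705), np.float64(0.0006892984065303347)]
empty ends mm:G-R,R-G
-20.0:13/-16 -18.8:14/-17 -17.5:14/-18 -16.2:14/-18 -15.0:16/-18 -13.7:16/-18 -12.5:18/-21 -11.2:20/-25 -10.0:24/-32 -8.7:31/-40 -7.5:37/-49 -6.2:42/-56 -5.0:45/-62 -3.7:45/-62 -2.5:43/-60 -1.2:42/-58 0.0:43/-58 1.3:44/-59 2.5:43/-58 3.8:42/-58 5.0:44/-60 6.3:48/-68 7.5:54/-76 8.8:57/-80 10.0:54/-73 11.3:46/-59 12.5:32/-43 13.8:21/-30 15.0:18/-25 16.3:18/-23 17.5:17/-20 18.8:16/-18 20.0:14/-14
empty posts mm:G-R,R-G
-20.0:-2/2 -18.8:-2/2 -17.5:-2/2 -16.2:-2/2 -15.0:-1/1 -13.7:0/-0 -12.5:3/-3 -11.2:9/-9 -10.0:20/-20 -8.7:29/-33 -7.5:37/-46 -6.2:41/-55 -5.0:43/-60 -3.7:43/-61 -2.5:43/-60 -1.2:43/-59 0.0:44/-59 1.3:45/-60 2.5:45/-61 3.8:45/-62 5.0:47/-63 6.3:50/-67 7.5:56/-
[... 1046 characters left out ...]
-1/1 -14.0:-1/1 -13.0:-0/0 -12.0:-2/2 -11.0:-1/1 -10.0:0/0 -9.0:0/-0 -8.0:2/-2 -7.0:3/-3 -6.0:8/-8 -5.0:20/-20 -4.0:38/-42 -3.0:55/-64 -2.0:58/-68 -1.0:50/-52 0.0:23/-23 1.0:-2/2 2.0:-18/18 3.0:-25/25 4.0:-26/26 5.0:-25/25 6.0:-26/26 7.0:-26/26 8.0:-26/26 9.0:-25/25 10.0:-25/25 11.0:-24/24
wrist posts mm:G-R,R-G
-22.0:19/-37 -21.0:17/-24 -20.0:11/-11 -19.0:2/-2 -18.0:-2/2 -17.0:-2/2 -16.0:-2/2 -15.0:-1/1 -14.0:-1/1 -13.0:-0/0 -12.0:-0/0 -11.0:-0/0 -10.0:-1/1 -9.0:-2/2 -8.0:-1/1 -7.0:-1/1 -6.0:3/-3 -5.0:16/-16 -4.0:36/-40 -3.0:54/-63 -2.0:58/-66 -1.0:39/-39 0.0:-25/25 1.0:-89/89 2.0:-117/117 3.0:-108/108 4.0:-66/66 5.0:-23/23 6.0:-13/13 7.0:-18/18 8.0:-22/22 9.0:-24/24 10.0:-24/24 11.0:-25/25
```

```bash
cat >> m.py <<'E'
print("----")
ys=np.array([-.018,-.016,-.014,-.012,.012,.014,.016,.018])+y0
for n,img,cc in(("scene",c["img"],c),("wrist",w["img"],w)):
    if n=="wrist":
        ax=np.arange(-.016,.004,.0005); pr=np.array([prof(img,cc,x0+x,ys,[.110])[0] for x in ax])
    else: ax=np.arange(.02,.045,.001); pr=prof(img,cc,x0,ys,ax+zp)
    print(n,"min-channel:"," ".join(f"{a*1000:.1f}:{v.min():.0f}" for a,v in zip(ax,pr)))
for cc,n in((c,"scene"),(w,"wrist")):
    P=pan+ex*x0+ey*y0+Z*zp; d=P-cc["eye"]; print(n,"slope dz/dx",d[2]/(d@ex),"eye local",L(cc["eye"]))
    for z in(.055,.11): d=pan+ex*x0+ey*y0+Z*z-cc["eye"]; print(z,d[2]/(d@ex))
E
python3 m.py | sed -n '/----/,$p'
```

```text
----
scene min-channel: 20.0:88 21.0:79 22.0:74 23.0:74 24.0:82 25.0:91 26.0:95 27.0:94 28.0:87 29.0:79 30.0:74 31.0:77 32.0:84 33.0:92 34.0:96 35.0:92 36.0:84 37.0:74 38.0:71 39.0:76 40.0:85 41.0:94 42.0:101 43.0:112 44.0:130
wrist min-channel: -16.0:73 -15.5:72 -15.0:72 -14.5:72 -14.0:72 -13.5:72 -13.0:77 -12.5:82 -12.0:100 -11.5:119 -11.0:142 -10.5:161 -10.0:176 -9.5:191 -9.0:197 -8.5:203 -8.0:204 -7.5:205 -7.0:206 -6.5:207 -6.0:208 -5.5:207 -5.0:206 -4.5:198 -4.0:186 -3.5:166 -3.0:140 -2.5:117 -2.0:94 -1.5:85 -1.0:77 -0.5:75 0.0:74 0.5:74 1.0:74 1.5:74 2.0:75 2.5:77 3.0:76 3.5:74
scene slope dz/dx 1.55707772642578 eye local (np.float64(0.47323686141973914), np.float64(-0.1424462110416788), np.float64(0.6374661820747525))
0.055 1.6061615646477574
0.11 1.4544980195798494
wrist slope dz/dx 5.724810964655002 eye local (np.float64(0.15921424295065215), np.float64(-0.0011265227633809746), np.float64(0.35115295013194125))
0.055 6.0908988222564995
0.11 4.959728475735017
```

The two views put the pointer inside the band but near its upper part, and the pointer-to-band gap dominates the uncertainty. I'll look from straight above and closer, and once from further in front.

```bash
python3 -m inch '[[[0,0,0,0.175],[0,0,0,0.175],[0,0,0,0.175],[0,0,0,0.175],[0,0,0,0.175],[0,0,0,0.175],[0,0,0,0.175],[-26,-10,0,0.175],[-26,-10,0,0.171],[-26,-11,0,0]]]'; python3 -m inch '[[[0,0,40,0],[0,0,35,0],[0,0,0,0],[0,0,0,0]]]'; cat > v.py <<'E'
from h import *
import pickle,sys
w=cam("wrist"); pickle.dump(w,open(sys.argv[1]+".pkl","wb"))
pan=np.array([.582,-.185,0]);th=.171;ex=np.array([np.cos(th),np.sin(th),0])
p=proj(w,pan+ex*.1106+[0,0,.0728]); r,q=p.astype(int); print(p,w["eye"])
cv2.imwrite("pics/"+sys.argv[1]+".png",w["img"])
a=w["img"][max(r-50,0):r+50,max(q-50,0):q+50]; cv2.imwrite("pics/z_"+sys.argv[1]+".png",cv2.resize(a,None,fx=4,fy=4,interpolation=2))
E
python3 v.py v1; python3 -m inch '[[[0,-30,0,0],[0,-30,0,0],[0,0,0,0],[0,0,0,0]]]'; python3 v.py v2
python3 -c "
import cv2,numpy as np
a,b=[cv2.imread(f'pics/z_v{i}.png') for i in(1,2)];h=min(a.shape[0],b.shape[0]);cv2.imwrite('pics/zz.png',np.hstack([a[:h],b[:h]])[:, :800])"
```

```text
time: 20.68
tool_pos: [0.6633, -0.0889, 0.196]
tool_rot: [-3.14, -0.001, -1.403]
contact_force: [-0.8, -0.5, -0.0]
opening: 0.06
time: 21.18
tool_pos: [0.6647, -0.0897, 0.1218]
tool_rot: [-3.139, -0.001, -1.401]
contact_force: [0.8, -0.8, 0.5]
opening: 0.0597
[109.27459612 244.35551136] [ 0.67868654 -0.16724254  0.27884695]
time: 21.72
tool_pos: [0.7229, -0.0792, 0.1206]
tool_rot: [-3.141, -0.001, -1.4]
contact_force: [-0.3, 0.1, -0.4]
opening: 0.0597
[108.66911821 324.17957927] [ 0.73728659 -0.1567612   0.27760078]
```

View pics/zz.png

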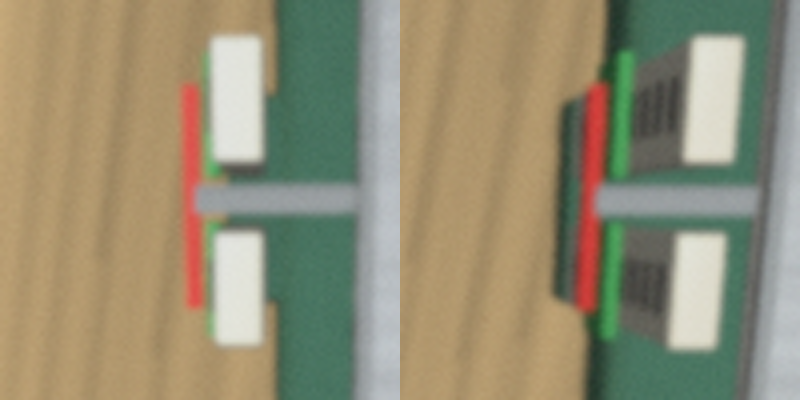

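The left view (from above) shows the red bar at col 193 clearly in front of the posts, with only a sliver of green band behind it. The right view (from in front) shows the bright green band top next to the bar. Now the numbers.

```bash
cat > m2.py <<'E'
import io,contextlib
with contextlib.redirect_stdout(io.StringIO()): exec(open("m.py").read())
for f in("v1","v2"):
    v=pickle.load(open(f+".pkl","rb")); d=v["eye"]
    print(f,"eye local",L(d))
    for nm,ys in(("end+",[.0215,.0225,.0235]),("end-",[-.0235,-.0225,-.0215]),("mid",[-.016,-.014,-.012,.012,.014,.016])):
        ax=np.arange(-.014,.016,.0005) if f=="v1" else np.arange(-.012,.016,.0005)
        pr=np.array([prof(v["img"],v,x0+x,np.array(ys)+y0,[zp])[0] for x in ax])
        print(nm," ".join(f"{a*1000:.1f}:{u[2]:.0f},{u[1]:.0f},{u[0]:.0f}" for a,u in zip(ax,pr)))
E
python3 m2.py
```

```text
v1 eye local (np.float64(0.09829812596534304), np.float64(0.0010455306331469951), np.float64(0.278846947652562))
end+ -14.0:92,102,78 -13.5:118,114,84 -13.0:141,126,92 -12.5:154,135,101 -12.0:159,143,113 -11.5:165,154,129 -11.0:181,175,155 -10.5:199,196,179 -10.0:215,215,199 -9.5:221,221,208 -9.0:224,224,213 -8.5:226,226,215 -8.0:226,227,216 -7.5:226,227,216 -7.0:226,227,217 -6.5:227,227,218 -6.0:227,228,218 -5.5:227,228,218 -5.0:226,228,219 -4.5:226,228,219 -4.0:226,228,218 -3.5:224,226,217 -3.0:218,221,210 -2.5:208,214,196 -2.0:185,198,173 -1.5:163,183,149 -1.0:147,169,125 -0.5:150,160,114 0.0:159,154,107 0.5:172,150,106 1.0:178,149,107 1.5:182,149,108 2.0:184,148,108 2.5:184,149,108 3.0:184,150,109 3.5:184,152,110 4.0:182,152,110 4.5:178,151,109 5.0:175,149,107 5.5:172,147,106 6.0:170,145,104 6.5:167,143,103 7.0:164,140,101 7.5:161,137,99 8.0:162,138,100 8.5:163,139,101 9.0:164,141,102 9.5:168,143,103 10.0:171,146,106 10.5:175,150,108 11.0:178,152,110 11.5:179,154,111 12.0:178,152,109 12.5:177,152,109 13.0:177,152,110 13.5:177,151,110 14.0:176,150,108 14.5:174,149,107 15.0:176,150
[... 3992 characters left out ...]
71 -7.5:77,76,71 -7.0:73,72,67 -6.5:71,70,65 -6.0:72,72,67 -5.5:75,79,70 -5.0:72,87,70 -4.5:67,101,69 -4.0:66,122,74 -3.5:69,140,81 -3.0:72,153,86 -2.5:72,154,87 -2.0:68,144,82 -1.5:62,127,72 -1.0:63,105,60 -0.5:80,86,51 0.0:111,73,47 0.5:147,67,50 1.0:179,66,55 1.5:197,64,57 2.0:204,62,57 2.5:200,61,57 3.0:185,59,56 3.5:162,60,56 4.0:132,64,59 4.5:107,74,68 5.0:93,84,76 5.5:86,91,81 6.0:78,89,76 6.5:69,83,69 7.0:64,77,63 7.5:69,77,60 8.0:87,86,66 8.5:110,102,75 9.0:135,119,87 9.5:152,132,96 10.0:163,141,101 10.5:168,144,104 11.0:170,145,104 11.5:171,145,105 12.0:171,146,105 12.5:172,146,105 13.0:173,148,106 13.5:174,149,107 14.0:176,150,108 14.5:176,151,108 15.0:176,150,108 15.5:174,149,107
```

From directly above, the band's front face is only about 2.2 mm behind the pointer's centre. All usable views then put the pointer mid 2.5–5 mm above band mid, against a half-height of 9 mm, so two gourds are enough. I'll retract, confirm nothing has changed, and hand in.

```bash
python3 -m inch '[[[0,0,-40,0],[0,0,-40,0],[0,0,0,0],[0,0,0,0]]]'; python3 - <<'E'
from h import *
c=cam("scene"); I=c["img"]; a=cv2.imread("pics/scene8.png")
J=I[240:275,160:205].astype(float); wt=np.clip(J[...,2]-np.maximum(J[...,1],J[...,0])-40,0,None); r,q=np.mgrid[240:275,160:205]
print("pointer row",(wt*r).sum()/wt.sum())
i0=cv2.imread("pics/scene0.png")
for n,(x,y,w,h) in{"spool":(212,155,24,40),"jar":(325,220,38,45),"brush":(178,272,96,52),"gourds12":(284,125,22,36)}.items(): print(n,"mean diff vs start",cv2.absdiff(I,i0)[y:y+h,x:x+w].mean().round(2))
print(observe()["time"]); print(hand_in())
E
```

```text
time: 22.28
tool_pos: [0.7224, -0.0791, 0.1995]
tool_rot: [3.141, 0.0, -1.401]
contact_force: [0.9, 0.1, 1.3]
opening: 0.0597
pointer row 257.89924585218705
spool mean diff vs start 56.25
jar mean diff vs start 7.01
brush mean diff vs start 8.44
gourds12 mean diff vs start 7.59
22.325
the job is handed in; nothing more can be done
None
```

```bash
python3 -c "
import cv2
d=cv2.absdiff(cv2.imread('pics/scene8.png'),cv2.imread('pics/scene0.png'))
for n,(x,y,w,h) in {'spool':(212,155,24,40),'jar':(325,220,38,45)}.items(): print(n,d[y:y+h,x:x+w].mean())
from h import *
c=cam('scene'); print([proj(c,[.722,-.079,z]).round() for z in(.2,.27,.35)], proj(c,[.502,-.006,.04]))" 2>&1 | tail -5
```

```text
spool 9.655902777777778
jar 7.284405458089669
the job is handed in; nothing more can be done
```

I handed the job in at 22.3 s of the 69 s allowed, with two gourds on the pan and the pointer inside the green band by my measurements. I took gourds 3 and 4 from the upper row, one at a time. Each was lowered until its foot edge touched, rolled upright on a light 3 N grip and released. Gourds 1 and 2 stayed in the rack.

**Pointer:** it was at rest, at image row 257.9 in two pictures about 3 s apart. The close wrist views and the scene camera put its middle about 2.5–5 mm above the band's centre, where the limit is 9 mm. An earlier, coarser view suggested 6–8 mm, which is still inside but closer to the upper edge.

**Gourds:** both stood upright in the last picture I viewed of them. The pan sank about 23 mm under both, and pressing during placement stayed far from the 55 mm stop.

**Bystanders:** the jar, brush and remaining gourds were unchanged in the final picture. The spool area differed there (56 against 7–8 for the others). That is most likely the retracted arm in the line of sight, but I could not confirm it after handing in. In a picture taken after the second placing, the spool was unchanged (9.7), and every later move stayed at least 12 cm above the table, well away from it.

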